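# Show the blackened bulb to the inspection camera

### The job

Two brass candle lamps stand on the repair bench. Lift the amber glass chimney off the lamp with the blackened bulb and stand it upright on the round cork mat, let go of it, then draw that bulb up out of its holder and show it to the inspection camera: held in the air, in line with the camera's line of sight, metal cap pointing straight at the lens and the cap's end about 8 cm from the lens. Finish while still holding it there, and do not touch the camera, move the other lamp or the other parts, or shift or tip the lamp you work on.

Things in the scene. Friction and masses are not known exactly. Their poses are not given: they have to be found in the camera images.
- dud_bulb: Blackened candle bulb, near-black glass, 84 mm long, 40 g: aluminium cap 14 mm across (z 0 to 24), white cone from 25 to 36 mm across (z 24 to 40), straight glass band 36 mm across to grip (z 40 to 64), round tip (z 84). Origin: free end of the cap; z from cap to tip. Starts upright, plugged loosely (no thread) cap down 24 mm deep in its lamp, origin 61 mm above the lamp's.
- dud_bulb_cap_end (a point): Centre of the free end of the blackened bulb's metal cap (the same point as the origin of the bulb).
- dud_chimney: The chimney over the blackened bulb: open amber glass tube, 54 mm outside, 48 mm inside, 80 mm tall, 60 g. Origin: centre of its lower end, z along it. Starts standing loosely on the lamp's drip plate around the bulb, whose tip stands 10 mm out of it.
- dud_lamp: The lamp with the blackened bulb, on the left or on the right: brass, loose, 0.8 kg, foot 84 mm across; drip plate 76 mm across with its top 55 mm up, on it a yellow candle tube 28 mm across; the tube's mouth, 85 mm up, has a hole 17 mm wide for the bulb's cap. Origin: centre of the underside, z up.
- mat: Round cork mat, 140 mm across, 4 mm thick, fixed on the bench between the lamps. Origin: centre of its underside.
- camera_head: Inspection camera: black box 62 mm square, white light ring 54 mm across, dark blue lens, tilted up on a fixed foot. Origin: centre of the lens face, 100 mm above the bench. z axis: the line of sight, out of the lens, 50 degrees above level and roughly back towards the robot (heading varies). The head reaches 63 mm behind the lens; nothing stands before it.
- good_bulb: Good candle bulb, off-white glass, leave alone, 84 mm long, 40 g: aluminium cap 14 mm across (z 0 to 24), white cone from 25 to 36 mm across (z 24 to 40), straight glass band 36 mm across to grip (z 40 to 64), round tip (z 84). Origin: free end of the cap; z from cap to tip. Starts upright, plugged loosely (no thread) cap down 24 mm deep in its lamp, origin 61 mm above the lamp's.
- good_chimney: The chimney over the good bulb, to be left alone: open amber glass tube, 54 mm outside, 48 mm inside, 80 mm tall, 60 g. Origin: centre of its lower end, z along it. Starts standing loosely on the lamp's drip plate around the bulb, whose tip stands 10 mm out of it.
- good_lamp: The other lamp, to be left alone: brass, loose, 0.8 kg, foot 84 mm across; drip plate 76 mm across with its top 55 mm up, on it a yellow candle tube 28 mm across; the tube's mouth, 85 mm up, has a hole 17 mm wide for the bulb's cap. Origin: centre of the underside, z up.
- shade: Cream lampshade, a hollow cone 110 mm across below, 64 mm above, 80 mm tall, open at both ends, standing on the bench. Origin: centre of its underside. Leave alone.
- lampholder: White ceramic lampholder, 48 mm across, 42 mm tall. Origin: centre of its underside. Leave alone.
Things that resemble listed ones, but are neither listed nor needed, are in the scene too. There is more than one size of the dud_bulb; the job needs the middle-sized.

How it is judged:
On the way, in this order (a step that is already met when the one before it is completed fails the run):
1. the chimney of the blackened bulb stands upright on the cork mat, let go and still, with the bulb still in its lamp (horizontal distance between dud_chimney and mat below 0.045 m and height (world z) of dud_chimney below 0.012 m and angle between dud_chimney's own z axis and vertical below 0.1 rad and contact force between dud_chimney and the fingers below 0.05 N and linear speed of dud_chimney below 0.03 m/s and horizontal distance between dud_bulb and dud_lamp below 0.015 m and z of dud_bulb in the frame of dud_lamp below 0.07 m), for 0.2 s.
2. the blackened bulb is held by the gripper, clear above its holder (z of dud_bulb in the frame of dud_lamp above 0.09 m and contact force between dud_bulb and the fingers above 0.2 N), for 0.1 s.
At the end, for the whole second after the job is handed in: Gripper holds the dark bulb still in the air, cap to the lens: cap end 55 to 105 mm ahead of it, within 20 mm of the line of sight in each direction, axis within 0.2 rad, touching nothing else. Chimney upright, released, on the mat (centres within 45 mm); lamp upright (horizontal distance between dud_chimney and mat below 0.045 m and height (world z) of dud_chimney below 0.012 m and angle between dud_chimney's own z axis and vertical below 0.1 rad and contact force between dud_chimney and the fingers below 0.05 N and linear speed of each of dud_chimney, dud_bulb below 0.03 m/s and z of dud_bulb_cap_end in the frame of camera_head between 0.055 and 0.105 m and x of dud_bulb_cap_end in the frame of camera_head between -0.02 and 0.02 m and y of dud_bulb_cap_end in the frame of camera_head between -0.02 and 0.02 m and angle between the z axis of dud_bulb and the z axis of camera_head, either way round below 0.2 rad and angle between dud_bulb's own z axis and vertical below 1.1 rad and height (world z) of dud_bulb_cap_end above 0.1 m and contact force between dud_bulb and the fingers above 0.2 N and contact force between dud_bulb and dud_lamp below 0.05 N and contact force between dud_bulb and dud_chimney below 0.05 N and contact force between dud_bulb and camera_head below 0.05 N and angle between dud_lamp's own z axis and vertical below 0.2 rad); the arm keeps its last pose, push and grip.
It fails at once if the lamp being worked on is shifted by more than 40 mm or tipped (distance of dud_lamp from where it was at the start of the episode above 0.04 m or angle between dud_lamp's own z axis and vertical above 0.25 rad).
It fails at once if the other lamp, its bulb or its chimney is moved by more than 20 mm (distance of any of good_lamp, good_bulb, good_chimney from where it was at the start of the episode above 0.02 m).
It fails at once if the lampshade or the lampholder is moved by more than 20 mm (distance of any of shade, lampholder from where it was at the start of the episode above 0.02 m).
It fails at once if the inspection camera is touched (contact force between anything else and camera_head above 1 N).
It fails at once if the chimney is tipped over (angle between dud_chimney's own z axis and vertical above 0.8 rad).
It also fails if it takes over 54 s, if anything falls off the work surface, if the arm or the gripper's body presses on something with over 40 N, if the wrist force passes 120 N, or if a joint passes its speed limit or range.

### The arm

A 6-joint arm with a two-finger parallel gripper is mounted at the origin on the work surface. World frame = base frame: x ahead of the robot, y to its left, z up, the work surface at z = 0. Lengths are in m, angles in rad, forces in N, time in s.
With the tool pointing down it reaches from about 0.375 to 0.9 m from the base axis. Payload 3.1 kg.
Tool frame: the origin (TCP) lies at the centre of the arm's flange, where the gripper is bolted on; the fingertips stand 173 mm ahead of it and the grasp point (between the pads) lies 155 mm ahead of it (tip_extent is the distance from the TCP to the fingertips, in m); z points along the fingers, y is the direction in which the jaws open and shut (so a half turn about z gives the same grasp; the last joint's range is limited). The gripper opens to 85 mm and grips with 20 to 120 N. Pads are 22 mm wide; open, the fingers measure 114 mm over their backs; the gripper's body (76 mm by 85 mm) begins 54 mm behind the grasp point. The pads swing forward as they close: fully open they stand 13 mm farther back than shut.
Start: joints at [1.046, 0.527, 1.433, -0, 1.181, -0.178], TCP at [0.212, 0.588, 0.405] pointing down, gripper open.
Joint ranges: [-3.08, 3.08], [-0.75, 2.2], [0.22, 2.44], [-1.43, 4.57], [0, 2.65], [-2.85, 2.85]. Speed limits (rad/s): [2.79, 2.79, 3.14, 3.14, 3.14, 3.14].

### API

Orientations are given as a unit quaternion [x, y, z, w].
In Python, from station import sense, snapshot, sign_off, tip_extent gives the robot as it stands. The module is installed in compiled form; this text tells all that it offers.
- The arm moves only by the tool servo_tool, never from a script. Its argument "rows" is a list of rows, each a list of 3 entries, a list of its own where there are three numbers: the shift along the tool's x, y, z in mm, then the turn about the tool's z in degrees, then the opening, from -1 (shut) to 1 (fully open), so that 0 is half open. A call has 1 to 8 rows; each row is the pose to reach, as a shift and turn from the pose measured when the call began, along the tool's axes at that moment; what a row does not reach only later rows make up. A row lasts 1/10 s, in which the tool goes at most 50 mm and 8.59 degrees, less where a joint would pass 70% of its speed; a pose out of reach is approached as far as the arm can. A call with a gripper value outside its range is refused whole. The fingers move at their own pace and stop on an object; "force" is the grip in N (left out, the last holds). Time passes only in rows, so rows that repeat a pose let the fingers close. It gives the time, the measured TCP pose, the force and the opening at its end, in the units of the state.
- sense(): the state, without advancing time (a new reading comes with each control period).
- snapshot(name): name is "scene" or "side" or "wrist"; returns a dict with "image" (384x512x3 uint8, blue, green, red), "z_map" (384x512 float32, m along the optical axis (not along the pixel's ray), 0 where there is no reading), "vertical_fov" (degrees; the focal length in pixels is half the picture's height over the tangent of half this angle, whatever the lens; pixels are square), "cx", "cy" (the principal point, pixels), "cam_to_world" (4x4, takes a point from camera to world coordinates). Camera axes: x right, y down, z forward; pixel columns grow to the right and rows downward; lengths in m; the calibration is good to about 2 mm. A picture is of the moment at which its call begins.
- sign_off(): hands the job in, once; it reports no verdict.
The state is a dict: "t": time; "q": joint angles; "qd": joint speeds; "tau": joint torques, N m; "tcp_pos": TCP position; "tool_rot": TCP orientation; "force": force on the tool from outside, world axes, zero at the start; "ft_torque": the same for the moment, N m; "finger_gap": opening from 0.0 (shut) to 1.0 (fully open).
Only numpy, scipy, OpenCV 4.12 (cv2) and the standard library are available. Lean on these libraries where they do the work, as an engineer would, in place of code of your own. Each camera call takes 0.05 s, during which the arm holds its last target. There are 200 camera calls.

## Working session

There is one attempt and no reset: what is moved stays moved. The work goes in short steps, Python scripts to look and compute and a tool call to move; the robot and the scene stay as the last step left them, time stands still between calls to the robot, and variables do not carry over. Pictures are saved under pics/ and viewed, about 8 in all and at most 12, crops included, and the job is handed in when it is done.

Besides the shell and the picture viewer there is one more tool, called after "Emit:" as a command line: name --argument value ..., lists and objects as JSON in quotes. servo_tool: Moves the arm, as the interface text tells. Its arguments: {"type":"object","properties":{"rows":{"type":"array"},"force":{"type":"number"}},"required":["rows"]}

```bash
mkdir -p pics; cat > h.py <<'E'
import numpy as np, cv2
from station import sense, snapshot, sign_off
def grab(n):
    s=snapshot(n); s['f']=192/np.tan(np.radians(s['vertical_fov'])/2); return s
def cloud(s):
    v,u=np.mgrid[0:384,0:512]; z=s['z_map']
    p=np.stack([(u-s['cx'])/s['f']*z,(v-s['cy'])/s['f']*z,z],-1)
    T=s['cam_to_world']; return p@T[:3,:3].T+T[:3,3]
E
python3 - <<'E'
from h import *
import pickle
S={n:grab(n) for n in('scene','side')}
pickle.dump(S,open('s.pkl','wb'))
for n,s in S.items():
    print(n,s['f'],s['cam_to_world'].round(3).tolist(),(s['z_map']>0).mean())
cv2.imwrite('pics/a.png',cv2.resize(S['scene']['image'],(800,600)))
cv2.imwrite('pics/b.png',cv2.resize(S['side']['image'],(800,600)))
print(sense())
E
```

```text
scene 409.1541579175002 [[0.835, 0.382, -0.396, 0.972], [0.551, -0.566, 0.614, -0.616], [0.01, -0.731, -0.683, 0.744], [0.0, 0.0, 0.0, 1.0]] 0.9962615966796875
side 364.1805922046515 [[-0.808, -0.451, 0.378, 0.214], [-0.589, 0.605, -0.536, 0.497], [0.013, -0.656, -0.755, 0.842], [0.0, 0.0, 0.0, 1.0]] 0.9961395263671875
{'t': 0.1, 'q': array([ 1.04649415e+00,  5.28363684e-01,  1.43377915e+00, -6.88552178e-06,
        1.18143315e+00, -1.78497143e-01]), 'qd': array([-1.22216056e-05, -6.91547487e-04, -2.88100352e-03, -1.21366501e-03,
        7.92881427e-04,  1.27855946e-03]), 'tau': array([-4.76941696e-04, -4.43302810e+01, -1.78586501e+01, -2.56417698e-04,
        3.84877523e-03,  1.42026133e-05]), 'tcp_pos': array([0.21165681, 0.58773391, 0.40383542]), 'tool_rot': array([ 1.72040933e-01,  9.85089303e-01, -9.32163155e-04, -3.38354434e-04]), 'force': array([ 0.19641078, -0.16123432,  0.39629708]), 'ft_torque': array([ 0.09723796, -0.00606839,  0.02039814]), 'finger_gap': 0.9974335224634023}
```

View pics/a.png

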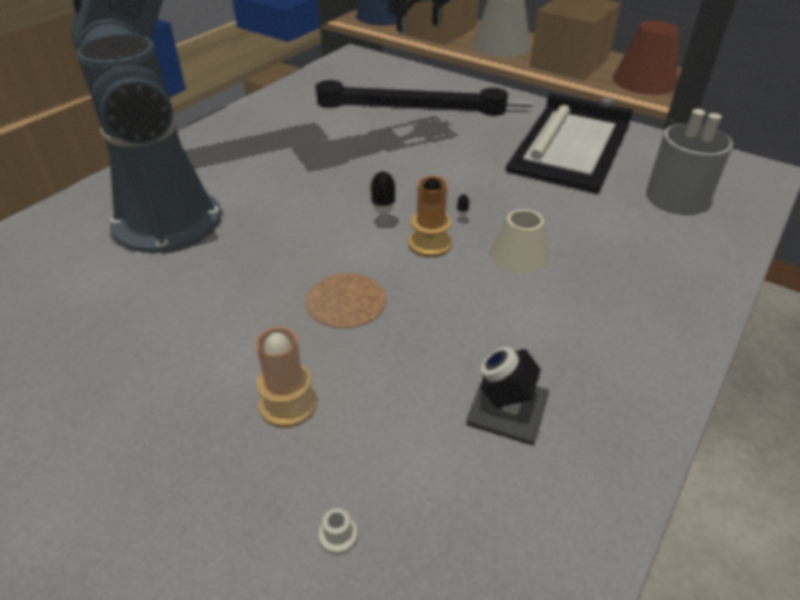

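View pics/b.png

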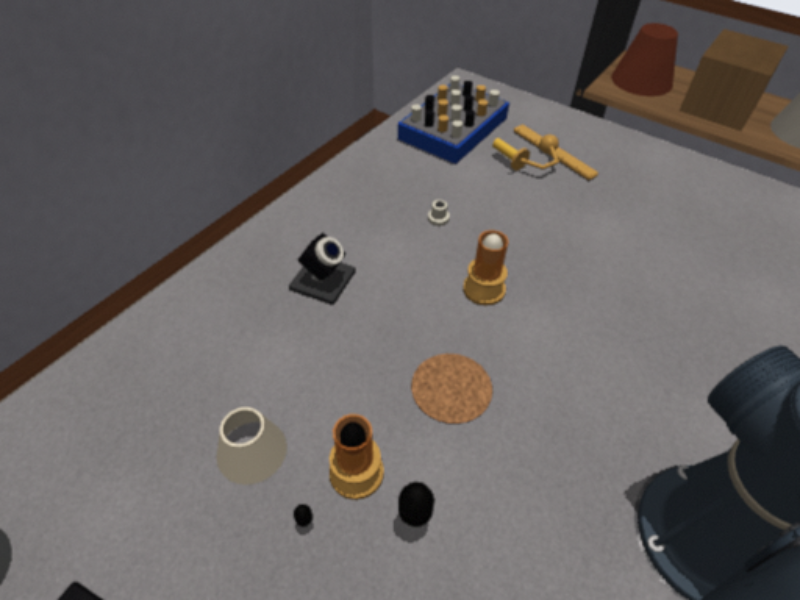

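The scene view shows the dud lamp at about (430,215) and the good lamp at (283,375). The mat is at (346,299), the inspection camera at (510,375), and decoy bulbs stand on the bench at (383,190) and (463,203). The side view agrees: dud lamp (355,455), lens (328,250).

```bash
python3 - <<'E'
from h import *
import pickle
S=pickle.load(open('s.pkl','rb'))
def reg(n,x0,y0,x1,y1):
    s=S[n];P=cloud(s);a=[int(k*.64) for k in(x0,y0,x1,y1)]
    sl=np.s_[a[1]:a[3],a[0]:a[2]]
    return P[sl].reshape(-1,3),cv2.cvtColor(s['image'],cv2.COLOR_BGR2HSV)[sl].reshape(-1,3).astype(int)
def desc(t,p): 
    (c,r)=cv2.minEnclosingCircle(p[:,:2].astype(np.float32))
    print(t,len(p),'circ',np.round(c,4),round(r,4),'z',p[:,2].min().round(3),p[:,2].max().round(3))
B={'scene':dict(dud=(400,165,455,260),good=(245,320,325,430),mat=(295,265,395,335),cam=(460,335,560,445),big=(365,160,400,235),small=(452,185,475,230),shade=(480,200,560,280),holder=(310,500,365,560)),
'side':dict(dud=(320,405,390,500),good=(455,225,520,310),mat=(405,345,500,430),cam=(280,225,365,310),big=(390,470,440,550),small=(288,495,316,540),shade=(210,400,295,490),holder=(420,190,460,230))}
for n in B:
    for o,b in B[n].items():
        p,h=reg(n,*b)
        if o=='mat':
            m=(h[:,1]>90)&(p[:,2]>-.01)&(p[:,2]<.02)
            desc(n+' mat',p[m]);continue
        desc(n+' '+o,p[p[:,2]>.012])
        if o in('dud','good'):
            for z0,z1 in((.012,.03),(.04,.06),(.075,.125),(.125,.16)):
                q=p[(p[:,2]>z0)&(p[:,2]<z1)]
                if len(q)>3: desc('   %.3f'%z0,q)
        if o=='cam':
            m=(p[:,2]>.06)&(h[:,2]>120)&(h[:,1]<60); q=p[m];c=q.mean(0);w=np.linalg.svd(q-c)[2]
            print('  ring',len(q),c.round(4),'n',w[2].round(3),'rng',q.min(0).round(3),q.max(0).round(3))
            m=(p[:,2]>.06)&(h[:,1]>120)&(h[:,0]>100)&(h[:,0]<135); print('  blue',m.sum(),p[m].mean(0).round(4) if m.sum() else '')
E
```

```text
scene dud 999 circ [ 0.7125 -0.1829] 0.5048 z 0.012 0.744
   0.012 244 circ [0.4773 0.223 ] 0.0393 z 0.012 0.029
   0.040 160 circ [0.4722 0.2266] 0.0385 z 0.048 0.06
   0.075 299 circ [0.4739 0.2259] 0.0275 z 0.075 0.125
   0.125 204 circ [0.471  0.2279] 0.029 z 0.125 0.146
scene good 1690 circ [ 0.7263 -0.4098] 0.3208 z 0.012 0.744
   0.012 357 circ [ 0.5081 -0.219 ] 0.0396 z 0.012 0.022
   0.040 319 circ [ 0.5077 -0.2171] 0.0386 z 0.049 0.06
   0.075 449 circ [ 0.5079 -0.2183] 0.0271 z 0.075 0.125
   0.125 428 circ [ 0.5054 -0.2184] 0.0289 z 0.125 0.146
scene mat 1292 circ [0.4402 0.0128] 0.0683 z -0.001 0.008
scene cam 1984 circ [ 0.8861 -0.3029] 0.3245 z 0.012 0.744
  ring 237 [ 0.7717 -0.0822  0.13  ] n [ 0.756 -0.348 -0.554] rng [ 0.732 -0.616  0.079] [ 0.972 -0.023  0.744]
  blue 22 [ 0.7513 -0.0544  0.1007]
scene big 393 circ [ 0.6598 -0.1845] 0.5325 z 0.013 0.744
scene small 94 circ [0.4851 0.3283] 0.0119 z 0.015 0.06
scene shade 1001 circ [ 0.7931 -0.1377] 0.5105 z 0.012 0.744
scene holder 460 circ [ 0.8267 -0.4709] 0.2053 z 0.012 0.744
side dud 1308 circ [0.3538 0.3555] 0
[... 303 characters left out ...]
8 circ [ 0.5057 -0.2105] 0.0388 z 0.012 0.023
   0.040 171 circ [ 0.5048 -0.2148] 0.0392 z 0.046 0.06
   0.075 243 circ [ 0.5053 -0.2155] 0.0291 z 0.075 0.125
   0.125 220 circ [ 0.5052 -0.216 ] 0.0283 z 0.125 0.144
side mat 1790 circ [0.4391 0.0124] 0.0711 z -0.002 0.008
side cam 922 circ [0.5101 0.2169] 0.4078 z 0.012 0.842
  ring 140 [ 0.7311 -0.0225  0.1293] n [ 0.152  0.847 -0.51 ] rng [ 0.214 -0.076  0.078] [0.782 0.497 0.842]
  blue 40 [ 0.7509 -0.0477  0.0973]
side big 550 circ [0.2877 0.3583] 0.1571 z 0.052 0.842
side small 149 circ [0.3523 0.413 ] 0.1622 z 0.027 0.842
side shade 1272 circ [0.4415 0.3862] 0.2535 z 0.012 0.842
side holder 138 circ [0.4606 0.0733] 0.4903 z 0.012 0.842
```

```bash
python3 - <<'E'
from h import *
import pickle
S=pickle.load(open('s.pkl','rb'))
R=[];F=[]
for n,s in S.items():
    P=cloud(s).reshape(-1,3);h=cv2.cvtColor(s['image'],cv2.COLOR_BGR2HSV).reshape(-1,3).astype(int)
    ok=s['z_map'].ravel()>0
    m=ok&(np.hypot(P[:,0]-.75,P[:,1]+.05)<.07)&(P[:,2]>.06)&(P[:,2]<.2)
    r=P[m&(h[:,2]>110)&(h[:,1]<60)]; b=P[m&(h[:,1]>100)&(h[:,0]>95)&(h[:,0]<140)]
    c=r.mean(0);w=np.linalg.svd(r-c)[2][2];w*=np.sign(w[2])
    print(n,'ring',len(r),c.round(4),w.round(3),'elev',np.degrees(np.arcsin(w[2])).round(1),'head',np.degrees(np.arctan2(w[1],w[0])).round(1),'blue',b.mean(0).round(4))
    R.append(r)
    f=P[ok&(np.hypot(P[:,0]-.78,P[:,1]+.07)<.13)&(P[:,2]>.007)&(P[:,2]<.04)&(h[:,2]<80)]
    print('  foot',len(f),cv2.minAreaRect(f[:,:2].astype(np.float32)))
    k=P[ok&(P[:,0]>.3)&(P[:,0]<.7)&(P[:,1]>.1)&(P[:,1]<.5)&(P[:,2]>.03)&(P[:,2]<.15)&(h[:,2]<45)]
    for nm,x,y in(('small',.485,.328),('big',.4,.29)):
        q=k[np.hypot(k[:,0]-x,k[:,1]-y)<.05]
        if len(q): print('  ',nm,len(q),q.min(0).round(3),q.max(0).round(3))
r=np.vstack(R);c=r.mean(0);w=np.linalg.svd(r-c)[2][2];w*=np.sign(w[2])
print('both',c,w,np.degrees(np.arctan2(w[1],w[0])),np.degrees(np.arcsin(w[2])))
E
```

```text
scene ring 250 [ 0.7617 -0.0566  0.0998] [-0.488 -0.182  0.854] elev 58.6 head -159.5 blue [ 0.7519 -0.0542  0.1013]
  foot 991 ((0.7800987362861633, -0.047468870878219604), (0.09646935015916824, 0.09848371893167496), 12.57031536102295)
   small 42 [0.48  0.319 0.033] [0.496 0.331 0.058]
   big 1 [0.377 0.246 0.095] [0.377 0.246 0.095]
side ring 146 [ 0.7541 -0.0457  0.0971] [-0.548 -0.123  0.827] elev 55.8 head -167.3 blue [ 0.7549 -0.0426  0.0949]
  foot 562 ((0.7768167853355408, -0.04286009818315506), (0.10048236697912216, 0.10087263584136963), 12.660789489746094)
   small 130 [0.469 0.323 0.03 ] [0.494 0.347 0.06 ]
   big 74 [0.359 0.246 0.053] [0.379 0.263 0.102]
both [ 0.75892186 -0.05257568  0.09879043] [-0.51165335 -0.15779713  0.84457736] -162.85990620912125 57.6266817933721
```

Emit:
servo_tool --rows '[[[-40, -27, 0], 0, 1], [[-80, -55, 0], 0, 1], [[-120, -82, 0], 0, 1], [[-160, -109, 0], 0, 1], [[-200, -137, 0], 0, 1], [[-240, -164, 0], 0, 1], [[-280, -191, 0], 0, 1], [[-315, -215, 0], 0, 1]]'

```text
t: 0.9
tcp_pos: [0.4361, 0.2767, 0.404]
tool_rot: [0.172, 0.985, -0.001, -0.0]
force: [0.8, 0.7, 0.1]
finger_gap: 1.005
```

```bash
cat >> h.py <<'E'
from scipy.spatial.transform import Rotation as Rot
def shift(tcp, st=None):
    "world TCP target -> tool shift mm"
    st=st or sense(); return (Rot.from_quat(st['tool_rot']).inv().apply(np.array(tcp)-st['tcp_pos'])*1000).round(1)
def rep(st):
    R=Rot.from_quat(st['tool_rot']).as_matrix(); print('t',round(st['t'],2),'tcp',st['tcp_pos'].round(4),'x',R[:,0].round(3),'y',R[:,1].round(3),'z',R[:,2].round(3),'F',st['force'].round(1),'gap',round(st['finger_gap'],3),'q',st['q'].round(3))
E
python3 - <<'E'
from h import *
s=grab('wrist'); st=sense(); rep(st); print(shift([.472,.228,.35],st)); print(s['cam_to_world'].round(3).tolist())
P=cloud(s);h=cv2.cvtColor(s['image'],cv2.COLOR_BGR2HSV)
m=(s['z_map']>0)&(np.hypot(P[...,0]-.472,P[...,1]-.228)<.05)
for z0,z1 in((.04,.06),(.075,.125),(.125,.139),(.139,.16)):
    q=P[m&(P[...,2]>z0)&(P[...,2]<z1)]
    if len(q): print(z0,len(q),cv2.minEnclosingCircle(q[:,:2].astype(np.float32)))
cv2.imwrite('pics/w1.png',s['image'])
E
```

```text
t 0.95 tcp [0.4398 0.273  0.404 ] x [-0.939  0.343 -0.004] y [ 0.343  0.939 -0.004] z [ 0.003 -0.006 -1.   ] F [ 1.7 -1.9  0.3] gap 0.999 q [ 0.341  0.385  1.7   -0.007  1.056 -0.877]
[-45.4 -31.   54.4]
[[0.339, 0.898, 0.279, 0.365], [0.941, -0.323, -0.103, 0.303], [-0.003, 0.297, -0.955, 0.373], [0.0, 0.0, 0.0, 1.0]]
0.04 1302 ((0.4739607274532318, 0.22968584299087524), 0.03799619898200035)
0.075 1636 ((0.47252461314201355, 0.23059429228305817), 0.026623543351888657)
0.125 2044 ((0.47408145666122437, 0.23000137507915497), 0.02744624763727188)
0.139 551 ((0.47378432750701904, 0.22996243834495544), 0.012174369767308235)
```

View pics/w1.png

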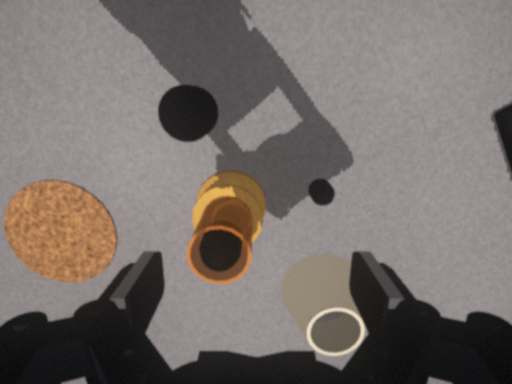

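The wrist view shows the dud lamp's chimney rim at (219,253), with the black bulb inside it. It measures (0.473, 0.2295). The mat is on the left and the shade at right (330,300), both clear of the jaws.

Emit:
servo_tool --rows '[[[-23, -15, 35], 0, 1], [[-46, -29, 70], 0, 1], [[-46, -29, 74], 0, 1], [[-46, -29, 74], 0, 1]]'

```text
t: 1.35
tcp_pos: [0.473, 0.2293, 0.3291]
tool_rot: [0.175, 0.985, -0.003, -0.0]
force: [0.1, 1.1, 0.9]
finger_gap: 1.001
```

```bash
python3 -c "
from h import *
rep(sense());print(shift([.473,.2295,.262]))"
```

```text
t 1.35 tcp [0.473  0.2293 0.3291] x [-0.939  0.344 -0.001] y [ 0.344  0.939 -0.006] z [-0.001 -0.006 -1.   ] F [0.1 1.1 0.9] gap 1.001 q [ 0.24   0.504  1.754 -0.007  0.886 -0.975]
[ 0.1  0.6 67.1]
```

Emit:
servo_tool --rows '[[[0, 0, 35], 0, 1], [[0, 0, 60], 0, 1], [[0, 0, 67], 0, 1], [[0, 0, 67], 0, 0.5], [[0, 0, 67], 0, -0.2], [[0, 0, 67], 0, -0.2], [[0, 0, 67], 0, -0.2], [[0, 0, 67], 0, -0.2]]' --force 20

```text
t: 2.15
tcp_pos: [0.4734, 0.2294, 0.2637]
tool_rot: [0.175, 0.985, -0.002, 0.001]
force: [-0.5, 2.7, 6.5]
finger_gap: 0.663
```

Emit:
servo_tool --rows '[[[0, 0, -5], 0, -0.2], [[0, 0, -25], 0, -0.2], [[0, 0, -50], 0, -0.2], [[0, 0, -75], 0, -0.2], [[0, 0, -100], 0, -0.2], [[0, 0, -120], 0, -0.2], [[0, 0, -120], 0, -0.2]]'

```text
t: 2.85
tcp_pos: [0.4739, 0.23, 0.3867]
tool_rot: [0.175, 0.985, -0.001, 0.005]
force: [0.1, -0.4, -1.0]
finger_gap: 0.667
```

```bash
python3 - <<'E'
from h import *
st=sense();rep(st);print(shift([.440,.0125,.37],st))
s=grab('side');cv2.imwrite('pics/c.png',cv2.resize(s['image'][200:384,150:340],(760,736))[:600])
E
```

```text
t 2.85 tcp [0.4739 0.23   0.3867] x [-0.939  0.344 -0.009] y [0.344 0.939 0.   ] z [ 0.009 -0.003 -1.   ] F [ 0.1 -0.4 -1. ] gap 0.667 q [ 0.241  0.419  1.7   -0.006  1.015 -0.975]
[ -43.  -215.8   17.1]
```

View pics/c.png

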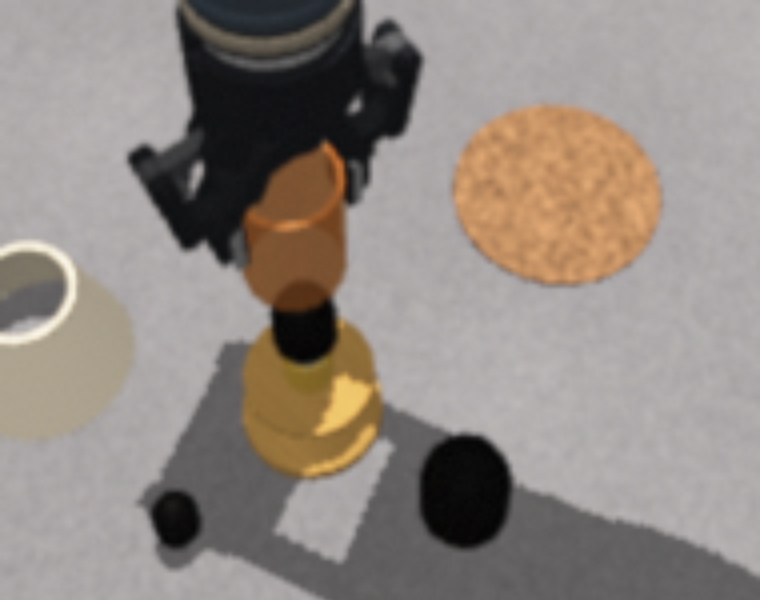

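The chimney is gripped at image (295,235) and clear of the bulb, which stays in its lamp. Next I carry it to the mat.

Emit:
servo_tool --rows '[[[-7, -36, 0], 0, -0.2], [[-14, -72, 0], 0, -0.2], [[-21, -108, 0], 0, -0.2], [[-28, -144, 5], 0, -0.2], [[-36, -180, 10], 0, -0.2], [[-43, -210, 15], 0, -0.2], [[-43, -216, 17], 0, -0.2], [[-43, -216, 17], 0, -0.2]]'

```text
t: 3.7
tcp_pos: [0.4387, 0.0114, 0.3675]
tool_rot: [0.176, 0.984, -0.001, 0.001]
force: [0.3, -0.4, -1.0]
finger_gap: 0.671
```

```bash
python3 - <<'E'
from h import *
st=sense();rep(st);print(shift([.440,.0125,.2137],st))
E
```

```text
t 3.7 tcp [0.4387 0.0114 0.3675] x [-0.938  0.347 -0.003] y [ 0.347  0.938 -0.002] z [ 0.002 -0.003 -1.   ] F [ 0.3 -0.4 -1. ] gap 0.671 q [-0.229  0.339  1.924 -0.003  0.876 -1.443]
[ -0.4   1.8 153.8]
```

Emit:
servo_tool --rows '[[[0, 1, 35], 0, -0.2], [[0, 1, 75], 0, -0.2], [[0, 1, 115], 0, -0.2], [[0, 1, 138], 0, -0.2], [[0, 1, 148], 0, -0.2], [[0, 1, 152], 0, -0.2], [[0, 1, 154], 0, -0.2], [[0, 1, 154], 0, -0.2]]'

```text
t: 4.5
tcp_pos: [0.4397, 0.0121, 0.2142]
tool_rot: [0.176, 0.984, -0.001, 0.002]
force: [-0.9, -0.5, -0.5]
finger_gap: 0.664
```

```bash
python3 - <<'E'
from h import *
st=sense();rep(st)
E
```

```text
t 4.5 tcp [0.4397 0.0121 0.2142] x [-0.938  0.347 -0.005] y [ 0.347  0.938 -0.002] z [ 0.004 -0.003 -1.   ] F [-0.9 -0.5 -0.5] gap 0.664 q [-0.227  0.656  2.038 -0.006  0.442 -1.438]
```

Emit:
servo_tool --rows '[[[0, 0, 1], 0, -0.2], [[0, 0, 2], 0, -0.2], [[0, 0, 2], 0, 0.3], [[0, 0, 2], 0, 0.4], [[0, 0, 2], 0, 0.6], [[0, 0, 2], 0, 0.8], [[0, 0, 2], 0, 1], [[0, 0, 2], 0, 1]]'

```text
t: 5.3
tcp_pos: [0.4397, 0.0121, 0.2122]
tool_rot: [0.176, 0.984, -0.001, 0.002]
force: [0.5, 0.2, 1.0]
finger_gap: 1.002
```

Emit:
servo_tool --rows '[[[0, 0, 0], 0, 1], [[0, 0, -15], 0, 1], [[0, 0, -45], 0, 1], [[0, 0, -85], 0, 1], [[0, 0, -125], 0, 1], [[0, 0, -165], 0, 1], [[0, 0, -170], 0, 1]]'

```text
t: 6.0
tcp_pos: [0.4401, 0.0126, 0.3863]
tool_rot: [0.176, 0.984, -0.002, 0.007]
force: [1.0, -0.3, 0.1]
finger_gap: 1.003
```

```bash
python3 - <<'E'
from h import *
st=sense();rep(st);print(shift([.473,.2295,.385],st))
s=grab('scene');P=cloud(s)
for cx,cy in((.44,.0125),(.473,.2295)):
  m=(s['z_map']>0)&(np.hypot(P[...,0]-cx,P[...,1]-cy)<.06)
  for z0,z1 in((.02,.05),(.05,.074),(.075,.095),(.096,.14),(.14,.16)):
    q=P[m&(P[...,2]>z0)&(P[...,2]<z1)]
    if len(q)>5: print(z0,len(q),cv2.minEnclosingCircle(q[:,:2].astype(np.float32)),q[:,2].max())
cv2.imwrite('pics/d.png',cv2.resize(s['image'][80:290,130:380],(714,600)))
E
```

```text
t 6.0 tcp [0.4401 0.0126 0.3863] x [-0.938  0.346 -0.014] y [ 0.346  0.938 -0.001] z [ 0.013 -0.006 -1.   ] F [ 1.  -0.3  0.1] gap 1.003 q [-0.226  0.307  1.902 -0.003  0.918 -1.441]
[ 44.2 214.9   0.6]
0.02 179 ((0.44054844975471497, 0.00966574251651764), 0.02848854474723339) 0.049879502383461616
0.05 253 ((0.439962238073349, 0.01051382441073656), 0.028763312846422195) 0.07399305347997787
0.075 147 ((0.43992871046066284, 0.009624107740819454), 0.029433054849505424) 0.08535985888525144
0.02 39 ((0.4727831184864044, 0.21642959117889404), 0.02670487016439438) 0.04911200665400939
0.05 302 ((0.4725923538208008, 0.22691965103149414), 0.03884703293442726) 0.0736938222832938
0.075 50 ((0.4761091470718384, 0.22418424487113953), 0.014710573479533195) 0.09403336994617262
0.096 181 ((0.47386810183525085, 0.22570635378360748), 0.018346386030316353) 0.13998598514431315
0.14 22 ((0.4734281897544861, 0.22681033611297607), 0.00970575213432312) 0.14512533015164697
```

View pics/d.png

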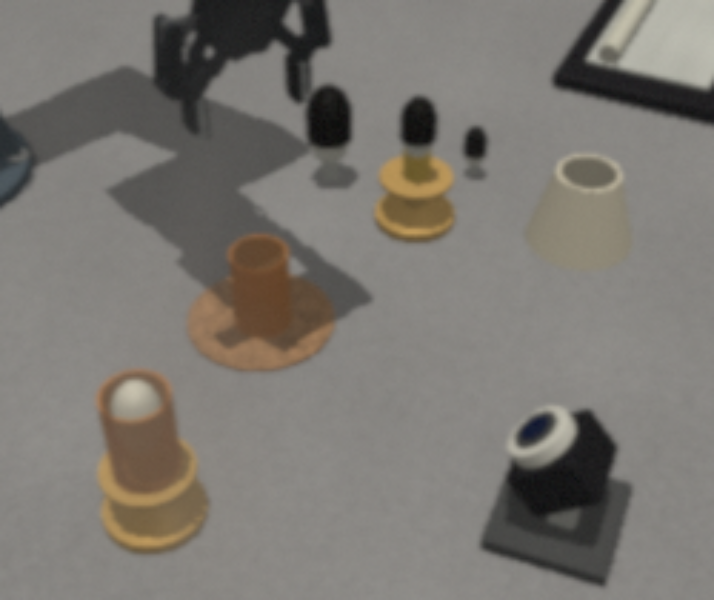

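The chimney stands at (262,290) on the mat, released and upright. The bulb is still in its lamp at (417,125). Back to the bulb.

Emit:
servo_tool --rows '[[[9, 43, 0], 0, 1], [[18, 86, 0], 0, 1], [[27, 129, 0], 0, 1], [[36, 172, 0], 0, 1], [[43, 208, 0], 0, 1], [[44, 215, 0], 0, 1], [[44, 215, 0], 0, 1]]'

```text
t: 6.75
tcp_pos: [0.4724, 0.2305, 0.3826]
tool_rot: [0.175, 0.985, -0.002, 0.004]
force: [-0.7, -0.3, 0.5]
finger_gap: 1.001
```

```bash
python3 - <<'E'
from h import *
s=grab('wrist');st=sense();rep(st)
P=cloud(s);m=(s['z_map']>0)&(np.hypot(P[...,0]-.472,P[...,1]-.228)<.04)
q=P[m&(P[...,2]>.1)&(P[...,2]<.16)]
print(len(q),cv2.minEnclosingCircle(q[:,:2].astype(np.float32)),q[:,2].max())
print(shift([.473,.2295,.268],st))
E
```

```text
t 6.8 tcp [0.4723 0.2295 0.3828] x [-0.938  0.345 -0.009] y [ 0.345  0.938 -0.003] z [ 0.008 -0.006 -1.   ] F [-0.5 -0.2 -0.4] gap 1.002 q [ 0.241  0.422  1.707 -0.009  1.006 -0.972]
2046 ((0.47392258048057556, 0.22965410351753235), 0.018304644152522087) 0.14579821752431188
[  0.4   0.7 114.8]
```

Emit:
servo_tool --rows '[[[-1, 1, 40], 0, 1], [[-1, 1, 80], 0, 1], [[-1, 1, 108], 0, 1], [[-1, 1, 114], 0, 1], [[-1, 1, 114], 0, 1], [[-1, 1, 114], 0, 0.4]]' --force 30

```text
t: 7.4
tcp_pos: [0.475, 0.2287, 0.2698]
tool_rot: [0.176, 0.984, -0.002, 0.005]
force: [0.4, 0.0, 0.2]
finger_gap: 0.857
```

Emit:
servo_tool --rows '[[[0, 0, 0], 0, 0], [[0, 0, 0], 0, -0.6], [[0, 0, 0], 0, -0.6], [[0, 0, 0], 0, -0.6], [[0, 0, 0], 0, -0.6], [[0, 0, 0], 0, -0.6]]'

```text
t: 8.0
tcp_pos: [0.4754, 0.2289, 0.2713]
tool_rot: [0.176, 0.984, -0.002, 0.006]
force: [-0.6, -1.0, 6.4]
finger_gap: 0.411
```

Emit:
servo_tool --rows '[[[0, 0, -4], 0, -0.6], [[0, 0, -12], 0, -0.6], [[0, 0, -25], 0, -0.6], [[0, 0, -50], 0, -0.6], [[0, 0, -80], 0, -0.6], [[0, 0, -100], 0, -0.6], [[0, 0, -110], 0, -0.6], [[0, 0, -110], 0, -0.6]]'

```text
t: 8.8
tcp_pos: [0.4742, 0.2297, 0.3828]
tool_rot: [0.176, 0.984, -0.001, 0.008]
force: [-0.2, 0.7, -0.1]
finger_gap: 0.408
```

```bash
python3 - <<'E'
from h import *
st=sense();rep(st)
E
```

```text
t 8.8 tcp [0.4742 0.2297 0.3828] x [-0.938  0.346 -0.016] y [0.346 0.938 0.001] z [ 0.015 -0.005 -1.   ] F [-0.2  0.7 -0.1] gap 0.408 q [ 0.241  0.424  1.705 -0.01   0.999 -0.972]
```

Emit:
servo_tool --rows '[[[-40, 0, 0], 0, -0.6], [[-80, 0, 0], 0, -0.6], [[-120, 0, 0], 0, -0.6], [[-160, 0, 0], 0, -0.6], [[-190, -5, 0], 0, -0.6], [[-200, -12, 0], 0, -0.6], [[-200, -12, 0], 0, -0.6]]'

```text
t: 9.5
tcp_pos: [0.658, 0.1477, 0.3841]
tool_rot: [0.177, 0.984, -0.002, 0.006]
force: [-0.0, 0.2, 1.2]
finger_gap: 0.408
```

```bash
python3 - <<'E'
from h import *
st=sense();rep(st);r=np.array([.976,.218])
for k in (.75,.85,.95,1.0):print(k,shift([k*.976,k*.218,.40],st))
E
```

```text
t 9.5 tcp [0.658  0.1477 0.3841] x [-0.937  0.348 -0.013] y [ 0.348  0.938 -0.001] z [ 0.012 -0.005 -1.   ] F [-0.   0.2  1.2] gap 0.408 q [ 0.057  0.615  1.323 -0.006  1.192 -1.157]
0.75 [-64.1  40.5 -15.2]
0.85 [-148.    94.9  -14.1]
0.95 [-231.9  149.3  -13.1]
1.0 [-273.9  176.5  -12.5]
```

```bash
python3 - <<'E'
from h import *
st=sense()
for k in (.8,.85,.9,1.0):print(k,shift([k*.976-.024,k*.218+.108,.40],st))
E
```

```text
0.8 [-46.  160.6 -15.5]
0.85 [-88.  187.8 -15. ]
0.9 [-129.9  215.   -14.4]
1.0 [-213.8  269.4  -13.4]
```

Emit:
servo_tool --rows '[[[-12, 40, -15], 0, -0.6], [[-24, 80, -15], 0, -0.6], [[-36, 120, -15], 0, -0.6], [[-48, 160, -15], 0, -0.6], [[-88, 188, -15], 0, -0.6], [[-130, 215, -15], 0, -0.6], [[-172, 242, -15], 0, -0.6], [[-172, 242, -15], 0, -0.6]]'

```text
t: 10.3
tcp_pos: [0.8911, 0.3116, 0.388]
tool_rot: [0.176, 0.984, -0.001, 0.006]
force: [-3.0, -0.8, -0.6]
finger_gap: 0.41
```

```bash
python3 - <<'E'
from h import *
rep(sense())
E
```

```text
t 10.3 tcp [0.8911 0.3116 0.388 ] x [-0.938  0.347 -0.012] y [ 0.347  0.938 -0.   ] z [ 0.011 -0.004 -1.   ] F [-3.  -0.8 -0.6] gap 0.41 q [ 0.219  1.118  0.218 -0.006  1.796 -0.998]
```

The reach limit keeps the tool's orientation, and the elbow is now at its joint range, so I'll retreat. Since the tool only points down, I plan to pivot the bulb between the pads about the jaw axis: rest the cap end on free bench and move the tool along an arc.

Emit:
servo_tool --rows '[[[25, -38, 0], 0, -0.6], [[50, -76, 0], 0, -0.6], [[75, -114, 0], -6, -0.6], [[100, -152, 0], -14, -0.6], [[125, -190, 0], -20, -0.6], [[150, -228, 0], -26, -0.6], [[178, -271, 0], -33, -0.6], [[178, -271, 0], -33, -0.6]]'

```text
t: 11.1
tcp_pos: [0.6206, 0.1176, 0.3843]
tool_rot: [-0.111, 0.994, -0.002, -0.003]
force: [0.3, 0.2, -0.3]
finger_gap: 0.411
```

```bash
python3 - <<'E'
from h import *
st=sense();rep(st);print(np.degrees(np.arctan2(*Rot.from_quat(st['tool_rot']).as_matrix()[[1,0],1])))
s=grab('scene');P=cloud(s)
m=(s['z_map']>0)&(np.hypot(P[...,0]-.63,P[...,1]-.12)<.16)&(P[...,2]>.008)&(P[...,2]<.12)
n,l,_,_=cv2.connectedComponentsWithStats(m.astype(np.uint8))
for i in range(1,n):
    q=P[l==i]
    if len(q)>15: print(len(q),q.min(0).round(3),q.max(0).round(3))
print(shift([.63,.12,.24],st))
E
```

```text
t 11.1 tcp [0.6206 0.1176 0.3843] x [-0.976 -0.22   0.006] y [-0.22   0.976 -0.004] z [-0.005 -0.005 -1.   ] F [ 0.3  0.2 -0.3] gap 0.411 q [ 0.012  0.56   1.434 -0.005  1.153 -1.779]
102.6963526373719
624 [0.585 0.243 0.008] [0.675 0.278 0.082]
21 [0.491 0.194 0.05 ] [0.51  0.224 0.057]
49 [0.488 0.19  0.008] [0.515 0.227 0.017]
[-10.6   0.8 144.2]
```

Emit:
servo_tool --rows '[[[0, 0, 40], 0, -0.6], [[0, 0, 80], 0, -0.6], [[0, 0, 120], 0, -0.6], [[0, 0, 150], 0, -0.6], [[0, 0, 165], 0, -0.6], [[0, 0, 168], 0, -0.6], [[0, 0, 168], 0, -0.6]]' --force 20

```text
t: 11.85
tcp_pos: [0.625, 0.1184, 0.2183]
tool_rot: [-0.11, 0.994, -0.002, 0.002]
force: [-0.3, 0.5, -0.4]
finger_gap: 0.409
```

Emit:
servo_tool --rows '[[[0, 0, 2], 0, -0.6], [[0, 0, 4], 0, -0.6], [[0, 0, 5], 0, -0.6], [[0, 0, 6], 0, -0.6], [[0, 0, 7], 0, -0.6], [[0, 0, 7], 0, -0.6]]'

```text
t: 12.45
tcp_pos: [0.625, 0.1183, 0.2112]
tool_rot: [-0.11, 0.994, -0.002, 0.002]
force: [0.3, -0.4, -0.4]
finger_gap: 0.409
```

```bash
python3 - <<'E'
from h import *
rep(sense())
E
```

```text
t 12.45 tcp [0.625  0.1183 0.2112] x [-0.976 -0.218 -0.003] y [-0.218  0.976 -0.005] z [ 0.004 -0.004 -1.   ] F [ 0.3 -0.4 -0.4] gap 0.409 q [ 0.012  0.794  1.533 -0.005  0.81  -1.775]
```

Emit:
servo_tool --rows '[[[0, 0, 1], 0, -0.6], [[0, 0, 2], 0, -0.6], [[0, 0, 3], 0, -0.6], [[0, 0, 3], 0, -0.6]]'

```text
t: 12.85
tcp_pos: [0.6253, 0.1184, 0.2102]
tool_rot: [-0.11, 0.994, -0.002, 0.002]
force: [-1.8, -0.6, 10.3]
finger_gap: 0.407
```

Emit:
servo_tool --rows '[[[5, 0, 2], 0, -0.6], [[10, 0, 2], 0, -0.6], [[15, 0, 2.5], 0, -0.6], [[20, 0, 3], 0, -0.6], [[24, 0, 5], 0, -0.6], [[29, 0, 6], 0, -0.6], [[33, 0, 8], 0, -0.6], [[37, 0, 10], 0, -0.6]]'

```text
t: 13.65
tcp_pos: [0.5936, 0.1105, 0.2051]
tool_rot: [-0.11, 0.994, -0.003, 0.011]
force: [2.2, 2.7, 16.1]
finger_gap: 0.411
```

```bash
cat >> h.py <<'E'
def bulb(n,st,save=None):
    s=grab(n);P=cloud(s)
    if save: cv2.imwrite(save,s['image'])
    return s,P
E
python3 - <<'E'
from h import *
st=sense();rep(st)
a,_=bulb('scene',st);b,_=bulb('side',st)
def crop(s,w=60):
    T=np.linalg.inv(s['cam_to_world']);p=T[:3,:3]@(st['tcp_pos']-[0,0,.16])+T[:3,3]
    u,v=int(s['cx']+s['f']*p[0]/p[2]),int(s['cy']+s['f']*p[1]/p[2]); print(u,v)
    return cv2.resize(s['image'][v-w:v+w,u-w:u+w],(400,400),interpolation=cv2.INTER_CUBIC)
cv2.imwrite('pics/e.png',np.hstack([crop(a),crop(b)]))
E
```

```text
t 13.65 tcp [0.5936 0.1105 0.2051] x [-0.976 -0.218 -0.021] y [-0.218  0.976 -0.008] z [ 0.022 -0.003 -1.   ] F [ 2.2  2.7 16.1] gap 0.411 q [-0.     0.774  1.628 -0.005  0.717 -1.787]
290 180
219 233
```

View pics/e.png

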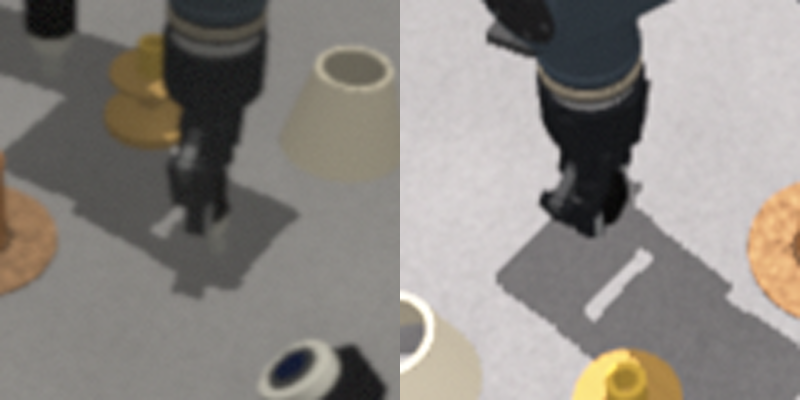

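The left crop shows the pale cap at about (218,238), swung forward of the fingertips. I'll lift and look with a clear background.

Emit:
servo_tool --rows '[[[0, 0, -10], 0, -0.6], [[0, 0, -40], 0, -0.6], [[0, 0, -80], 0, -0.6], [[0, 0, -120], 0, -0.6], [[0, 0, -150], 0, -0.6], [[0, 0, -150], 0, -0.6]]'

```text
t: 14.35
tcp_pos: [0.5909, 0.111, 0.3595]
tool_rot: [-0.11, 0.994, -0.003, 0.014]
force: [0.1, 0.2, 0.0]
finger_gap: 0.404
```

```bash
python3 - <<'E'
from h import *
st=sense();rep(st);R=Rot.from_quat(st['tool_rot'])
ims=[]
for n in('scene','wrist'):
    s=grab(n);P=cloud(s);st=sense()
    L=(P-st['tcp_pos'])@R.as_matrix()-[0,0,.155]; # tool frame rel grasp point
    m=(s['z_map']>0)&(abs(L[...,1])<.016)&(abs(L[...,0])<.07)&(L[...,2]>-.04)&(L[...,2]<.075)
    h=cv2.cvtColor(s['image'],cv2.COLOR_BGR2HSV)
    q=L[m];v=h[m][:,2]; b=q[v>95]
    print(n,len(q),q.min(0).round(3),q.max(0).round(3),'bright',len(b))
    for z0 in np.arange(-.04,.075,.01):
        k=(q[:,2]>z0)&(q[:,2]<z0+.01)
        if k.sum()>2: print('  z%.3f'%z0,k.sum(),'x',np.percentile(q[k,0],[5,50,95]).round(4),'y',q[k,1].mean().round(4),'V',int(np.median(v[k])))
    T=np.linalg.inv(s['cam_to_world']);p=T[:3,:3]@(st['tcp_pos']+R.apply([0,0,.17]))+T[:3,3]
    u,w=int(s['cx']+s['f']*p[0]/p[2]),int(s['cy']+s['f']*p[1]/p[2]);print(u,w)
    k=60 if n=='scene' else 110
    w=min(w,384-k);ims.append(cv2.resize(s['image'][w-k:w+k,u-k:u+k],(400,400),interpolation=cv2.INTER_CUBIC))
cv2.imwrite('pics/f.png',np.hstack(ims))
E
```

```text
t 14.35 tcp [0.5909 0.111  0.3595] x [-0.975 -0.219 -0.028] y [-0.218  0.976 -0.01 ] z [ 0.029 -0.004 -1.   ] F [0.1 0.2 0. ] gap 0.404 q [ 1.000e-03  5.450e-01  1.548e+00 -4.000e-03  1.019e+00 -1.788e+00]
scene 143 [-0.019 -0.016 -0.028] [0.018 0.015 0.046] bright 47
  z-0.030 14 x [-0.0121 -0.0093 -0.0062] y -0.0 V 25
  z-0.020 20 x [-0.0143 -0.0115 -0.0094] y -0.0015 V 26
  z-0.010 26 x [-0.0171 -0.0144 -0.0089] y -0.007 V 31
  z0.000 20 x [-0.019  -0.0161 -0.011 ] y -0.0088 V 61
  z0.010 19 x [-0.018  -0.0148 -0.0088] y -0.0093 V 101
  z0.020 14 x [-0.0157 -0.0121 -0.0049] y -0.0065 V 100
  z0.030 19 x [-0.0166 -0.012  -0.0043] y -0.005 V 97
  z0.040 11 x [-0.0176 -0.0126 -0.0071] y -0.004 V 105
294 135
wrist 6796 [-0.008 -0.016 -0.034] [0.021 0.016 0.013] bright 63
  z-0.040 2063 x [-0.0016  0.0069  0.0133] y 0.0004 V 25
  z-0.030 3131 x [-0.0035  0.0137  0.0192] y 0.0003 V 23
  z-0.020 1089 x [0.0099 0.0184 0.0207] y -0.0001 V 29
  z-0.010 269 x [0.0133 0.0185 0.0205] y 0.0003 V 34
  z0.000 194 x [0.0103 0.0154 0.0176] y 0.0006 V 37
  z0.010 50 x [0.0115 0.0143 0.0152] y 0.0 V 82
255 255
```

View pics/f.png

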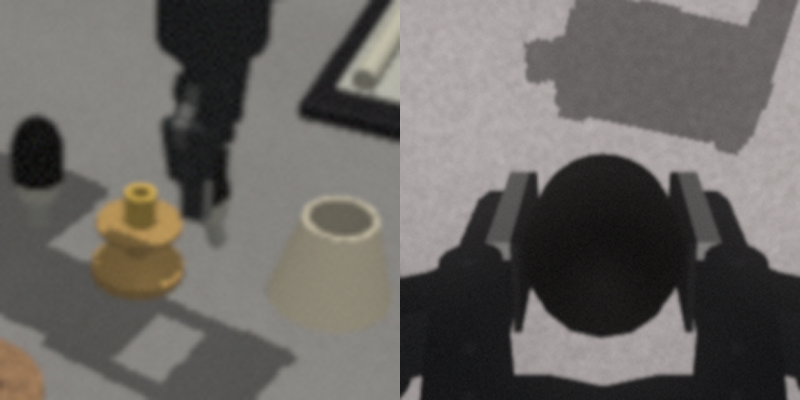

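The bulb pivoted only about 11° because the cap slid over the bench. I'll repeat with more downward load while dragging.

Emit:
servo_tool --rows '[[[-25, 0, 40], 0, -0.6], [[-40, 0, 80], 0, -0.6], [[-40, 0, 120], 0, -0.6], [[-40, 0, 143], 0, -0.6], [[-40, 0, 148], 0, -0.6], [[-40, 0, 150], 0, -0.6], [[-40, 0, 152], 0, -0.6], [[-40, 0, 152], 0, -0.6]]'

```text
t: 15.25
tcp_pos: [0.6295, 0.119, 0.204]
tool_rot: [-0.11, 0.994, -0.003, 0.006]
force: [-5.6, -0.7, 14.0]
finger_gap: 0.411
```

Emit:
servo_tool --rows '[[[2, 0, 4], 0, -0.6], [[8, 0, 8], 0, -0.6], [[14, 0, 10], 0, -0.6], [[20, 0, 11], 0, -0.6], [[24, 0, 13], 0, -0.6], [[28, 0, 14], 0, -0.6], [[32, 0, 16], 0, -0.6], [[36, 0, 17], 0, -0.6]]'

```text
t: 16.05
tcp_pos: [0.5966, 0.1111, 0.1872]
tool_rot: [-0.11, 0.994, -0.003, 0.01]
force: [4.5, 0.8, 4.7]
finger_gap: 0.409
```

```bash
python3 - <<'E'
from h import *
rep(sense())
E
```

```text
t 16.05 tcp [0.5966 0.1111 0.1872] x [-0.976 -0.218 -0.019] y [-0.218  0.976 -0.008] z [ 0.02  -0.004 -1.   ] F [4.5 0.8 4.7] gap 0.409 q [ 1.000e-03  8.060e-01  1.623e+00 -6.000e-03  6.930e-01 -1.786e+00]
```

Emit:
servo_tool --rows '[[[0, 0, -10], 0, -0.6], [[0, 0, -40], 0, -0.6], [[0, 0, -80], 0, -0.6], [[0, 0, -120], 0, -0.6], [[0, 0, -160], 0, -0.6], [[0, 0, -180], 0, -0.6], [[0, 0, -180], 0, -0.6]]'

```text
t: 16.75
tcp_pos: [0.5932, 0.1118, 0.3702]
tool_rot: [-0.11, 0.994, -0.003, 0.012]
force: [-0.3, -0.2, -0.7]
finger_gap: 0.414
```

```bash
cat > m.py <<'E'
from h import *
def run(name):
    st=sense();rep(st);R=Rot.from_quat(st['tool_rot']).as_matrix();ims=[]
    for n in('scene','wrist'):
        s=grab(n);P=cloud(s);L=(P-st['tcp_pos'])@R-[0,0,.155]
        m=(s['z_map']>0)&(abs(L[...,1])<.0185)&(abs(L[...,0])<.08)&(L[...,2]>-.035)&(L[...,2]<.075)
        V=s['image'].max(2);q=L[m];v=V[m]
        print(n,'dark',(v<60).sum(),'bright',(v>75).sum())
        for z0 in np.arange(-.035,.07,.007):
            k=(q[:,2]>z0)&(q[:,2]<z0+.007)
            if k.sum()>2: print('  z%.3f'%z0,k.sum(),'x',np.percentile(q[k,0],[2,50,98]).round(4),'y',q[k,1].mean().round(4),'V',int(np.median(v[k])))
        T=np.linalg.inv(s['cam_to_world']);p=T[:3,:3]@(st['tcp_pos']+R@[0,0,.165])+T[:3,3]
        u,w=int(s['cx']+s['f']*p[0]/p[2]),int(s['cy']+s['f']*p[1]/p[2])
        k=50 if n=='scene' else 120
        w=min(w,384-k);ims.append(cv2.resize(s['image'][w-k:w+k,u-k:u+k],(400,400),interpolation=cv2.INTER_CUBIC))
    cv2.imwrite(name,np.hstack(ims))
E
python3 -c "import m;m.run('pics/g.png')"
```

```text
t 16.75 tcp [0.5932 0.1118 0.3702] x [-0.976 -0.218 -0.024] y [-0.218  0.976 -0.009] z [ 0.025 -0.004 -1.   ] F [-0.3 -0.2 -0.7] gap 0.414 q [ 0.002  0.535  1.531 -0.004  1.05  -1.787]
scene dark 60 bright 122
  z-0.028 9 x [-0.0115 -0.009  -0.0069] y 0.0005 V 25
  z-0.021 26 x [-0.0163 -0.011  -0.0045] y 0.0016 V 27
  z-0.014 31 x [-0.0213 -0.016  -0.0003] y -0.0078 V 44
  z-0.007 31 x [-0.0245 -0.018   0.0006] y -0.0097 V 104
  z-0.000 27 x [-0.0269 -0.0203 -0.0101] y -0.0107 V 111
  z0.007 18 x [-0.0278 -0.0197 -0.0098] y -0.0093 V 105
  z0.014 28 x [-0.0352 -0.0279 -0.0133] y -0.0056 V 105
  z0.021 17 x [-0.0385 -0.0333 -0.0235] y -0.0046 V 106
  z0.028 3 x [-0.0367 -0.0346 -0.0305] y -0.0036 V 109
wrist dark 7740 bright 204
  z-0.035 2608 x [0.0016 0.0126 0.0211] y 0.0002 V 22
  z-0.028 3079 x [-0.0041  0.0173  0.0256] y 0.0005 V 25
  z-0.021 1637 x [-0.012   0.017   0.0268] y -0.0016 V 32
  z-0.014 441 x [-0.0192  0.012   0.0265] y -0.0005 V 39
  z-0.007 86 x [-0.0103  0.0115  0.0183] y -0.0043 V 38
  z-0.000 61 x [0.0086 0.0111 0.0121] y -0.0063 V 38
  z0.007 72 x [0.0061 0.0111 0.0121] y -0.0041 V 40
  z0.014 43 x [0.0043 0.0085 0.0118] y -0.0007 V 78
```

View pics/g.png

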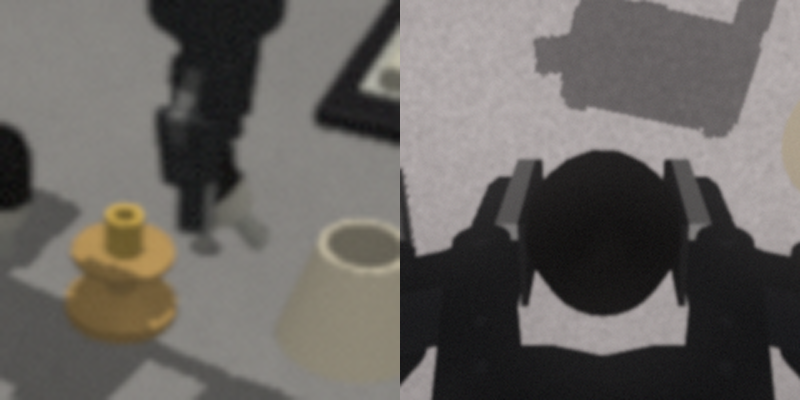

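The left crop shows the bulb now strongly tilted, cap at about (255,235). I'll measure the tilt from the point clouds, fitting a sphere to the dome and a cylinder to the cap.

```bash
cat > fit.py <<'E'
from h import *
from scipy.optimize import least_squares
# bulb profile: radius vs z (mm) as given; residual = radial distance to the surface of revolution
def pts():
    st=sense();R=Rot.from_quat(st['tool_rot']).as_matrix();Q={}
    for n in('scene','side','wrist'):
        s=grab(n);L=((cloud(s)-st['tcp_pos'])@R-[0,0,.155])*1000
        V=s['image'].max(2);x,y,z=np.moveaxis(L,-1,0)
        ok=(s['z_map']>0)&(abs(x)<80)
        Q[n+'_dome']=L[ok&(abs(y)<14)&(V<60)&(z>-45)&(z<-10)&(x>-15)] if n=='wrist' else L[:0].reshape(-1,3)
        if n!='wrist': Q[n+'_cap']=L[ok&(abs(y)<9)&(V>75)&(z<45)&(x<-15)&(z>0)]
    return st,R,Q
def fit():
    st,R,Q=pts()
    d=Q['wrist_dome'];s=least_squares(lambda c:np.linalg.norm(d-c,axis=1)-18,[5,0,-10],loss='soft_l1')
    c=s.x;print('dome',len(d),c.round(1),'rms',s.fun.std().round(2))
    for n in('scene','side'):
        p=Q[n+'_cap']
        if len(p)<8: print(n,'cap pts',len(p));continue
        def res(a):
            u=np.array([-np.sin(a[0]),0,np.cos(a[0])]);w=p-c;t=w@u   # axis passes through dome centre
            r=np.linalg.norm(w-t[:,None]*u,axis=1)
            zb=65-t; prof=np.interp(zb,[0,24,24.1,40,64],[7,7,12.5,18,18]); return r-prof
        g=least_squares(res,[.7],loss='soft_l1');a=g.x[0];u=np.array([-np.sin(a),0,np.cos(a)])
        print(n,len(p),'tilt deg',np.degrees(a).round(1),'rms',res(g.x).std().round(2),'t range',((p-c)@u).min().round(1),((p-c)@u).max().round(1))
    for a in (35,40,45,50):
        a=np.radians(a);print(np.degrees(a).round(),'lowest z',(c[2]+65*np.cos(a)+7*np.sin(a)).round(1),'capend',(c+65*np.array([-np.sin(a),0,np.cos(a)])).round(1))
    return st,R,c
if __name__=='__main__': fit()
E
python3 fit.py
```

```text
dome 6415 [  8.8   0.5 -14.5] rms 0.78
scene 63 tilt deg 44.5 rms 1.44 t range 31.8 63.2
side cap pts 0
35.0 lowest z 42.8 capend [-28.4   0.5  38.8]
40.0 lowest z 39.8 capend [-32.9   0.5  35.3]
45.0 lowest z 36.4 capend [-37.1   0.5  31.5]
50.0 lowest z 32.7 capend [-41.    0.5  27.3]
```

Emit:
servo_tool --rows '[[[0, 0, -40], 0, -0.6], [[0, 0, -80], 0, -0.6], [[0, 0, -120], 0, -0.6], [[0, 0, -140], 0, -0.6], [[0, 0, -150], 0, -0.6], [[0, 0, -150], 0, -0.6], [[0, 0, -150], 0, -0.6], [[0, 0, -150], 0, -0.6]]' --force 40

```text
t: 17.8
tcp_pos: [0.5896, 0.1122, 0.5124]
tool_rot: [-0.11, 0.994, -0.002, 0.005]
force: [-0.3, -0.2, -0.3]
finger_gap: 0.409
```

Emit:
servo_tool --rows '[[[0, 0, 50], 0, -0.6], [[0, 0, 100], 0, -0.6], [[0, 0, 150], 0, -0.6]]'

```text
t: 18.1
tcp_pos: [0.5906, 0.1116, 0.3624]
tool_rot: [-0.11, 0.994, -0.002, 0.005]
force: [1.7, -0.3, -0.3]
finger_gap: 0.41
```

```bash
python3 -c "
from h import *
rep(sense())"; python3 fit.py
```

```text
t 18.1 tcp [0.5906 0.1116 0.3624] x [-0.976 -0.218 -0.009] y [-0.218  0.976 -0.006] z [ 0.01  -0.004 -1.   ] F [ 1.7 -0.3 -0.3] gap 0.41 q [ 0.002  0.544  1.54  -0.004  1.048 -1.787]
dome 6331 [13.6  1.5 -9.9] rms 1.42
scene 54 tilt deg 52.9 rms 1.88 t range 35.6 62.8
side cap pts 0
35.0 lowest z 47.3 capend [-23.7   1.5  43.3]
40.0 lowest z 44.4 capend [-28.2   1.5  39.9]
45.0 lowest z 41.0 capend [-32.4   1.5  36. ]
50.0 lowest z 37.2 capend [-36.2   1.5  31.9]
```

Emit:
servo_tool --rows '[[[0, 0, 0], 0, -0.6], [[0, 0, 0], 0, -0.6], [[0, 0, 0], 0, -0.6], [[0, 0, 0], 0, -0.6]]'

```text
t: 18.65
tcp_pos: [0.5902, 0.1116, 0.3626]
tool_rot: [-0.11, 0.994, -0.002, 0.001]
force: [0.3, -0.1, -0.2]
finger_gap: 0.41
```

```bash
python3 -c "
from h import *
rep(sense())"; python3 fit.py; python3 fit.py
```

```text
t 18.65 tcp [0.5902 0.1116 0.3626] x [-0.976 -0.218 -0.002] y [-0.218  0.976 -0.004] z [ 0.003 -0.004 -1.   ] F [ 0.3 -0.1 -0.2] gap 0.41 q [ 0.002  0.544  1.539 -0.004  1.056 -1.787]
dome 6415 [  8.8   0.5 -15.1] rms 0.78
scene 59 tilt deg 44.0 rms 1.44 t range 33.1 64.4
side cap pts 0
35.0 lowest z 42.2 capend [-28.5   0.5  38.2]
40.0 lowest z 39.2 capend [-33.    0.5  34.7]
45.0 lowest z 35.8 capend [-37.2   0.5  30.9]
50.0 lowest z 32.1 capend [-41.    0.5  26.7]
dome 6425 [  8.6   0.4 -15.3] rms 0.78
scene 59 tilt deg 43.7 rms 1.42 t range 34.2 62.7
side cap pts 0
35.0 lowest z 41.9 capend [-28.7   0.4  37.9]
40.0 lowest z 39.0 capend [-33.2   0.4  34.5]
45.0 lowest z 35.6 capend [-37.4   0.4  30.6]
50.0 lowest z 31.8 capend [-41.2   0.4  26.5]
```

Emit:
servo_tool --rows '[[[0, -30, -20], 0, -0.6], [[0, -65, -27], 0, -0.6], [[2, -100, -27], 0, -0.6], [[2, -135, -27], 0, -0.6], [[2, -165, -27], 0, -0.6], [[2, -185, -27], 0, -0.6], [[2, -191, -27], 0, -0.6], [[2, -191, -27], 0, -0.6]]'

```text
t: 19.75
tcp_pos: [0.6295, -0.0755, 0.3882]
tool_rot: [-0.109, 0.994, -0.001, -0.001]
force: [-0.6, -0.3, 0.3]
finger_gap: 0.41
```

Emit:
servo_tool --rows '[[[0, 0, 0], 0, -0.6], [[0, 0, 0], 0, -0.6], [[0, 0, 0], 0, -0.6]]'

```text
t: 20.05
tcp_pos: [0.6293, -0.0742, 0.3882]
tool_rot: [-0.11, 0.994, -0.001, -0.001]
force: [0.7, -0.1, -0.3]
finger_gap: 0.411
```

```bash
python3 fit.py; python3 - <<'E'
from h import *
st=sense();rep(st);print(shift([.667,-.0685,.347],st))
s=grab('wrist');P=cloud(s);h=cv2.cvtColor(s['image'],cv2.COLOR_BGR2HSV).astype(int)
m=(s['z_map']>0)&(np.hypot(P[...,0]-.754,P[...,1]+.05)<.07)&(P[...,2]>.06)&(P[...,2]<.16)
r=P[m&(h[...,2]>110)&(h[...,1]<60)];b=P[m&(h[...,1]>100)&(h[...,0]>95)&(h[...,0]<140)]
c=r.mean(0);w=np.linalg.svd(r-c)[2][2];w*=np.sign(w[2])
print('ring',len(r),c.round(4),'mid',((r.min(0)+r.max(0))/2).round(4),w.round(3),'blue',len(b),b.mean(0).round(4) if len(b) else '',((b.min(0)+b.max(0))/2).round(4) if len(b) else '')
print('elev',np.degrees(np.arcsin(w[2])),'head',np.degrees(np.arctan2(w[1],w[0])))
a=grab('scene')['image']
cv2.imwrite('pics/i.png',np.hstack([cv2.resize(a[110:290,230:380],(400,480),interpolation=cv2.INTER_CUBIC),cv2.resize(s['image'],(400,480))]))
E
```

```text
dome 6451 [  8.3  -0.1 -15.9] rms 0.76
scene 84 tilt deg 42.9 rms 1.23 t range 33.5 63.2
side 18 tilt deg 43.0 rms 0.98 t range 47.9 62.6
35.0 lowest z 41.4 capend [-29.   -0.1  37.4]
40.0 lowest z 38.4 capend [-33.5  -0.1  33.9]
45.0 lowest z 35.0 capend [-37.7  -0.1  30.1]
50.0 lowest z 31.3 capend [-41.5  -0.1  25.9]
t 20.2 tcp [ 0.6294 -0.0748  0.3883] x [-0.976 -0.218  0.001] y [-0.218  0.976 -0.003] z [-0.001 -0.003 -1.   ] F [-0.4 -0.1  0.3] gap 0.408 q [-0.294  0.557  1.426 -0.003  1.158 -2.083]
[-38.1  -1.9  41.2]
ring 488 [ 0.7687 -0.0483  0.1086] mid [ 0.7747 -0.0481  0.1032] [ 0.047 -0.059  0.997] blue 0  
elev 85.64932440641688 head -51.60549357931372
```

View pics/i.png

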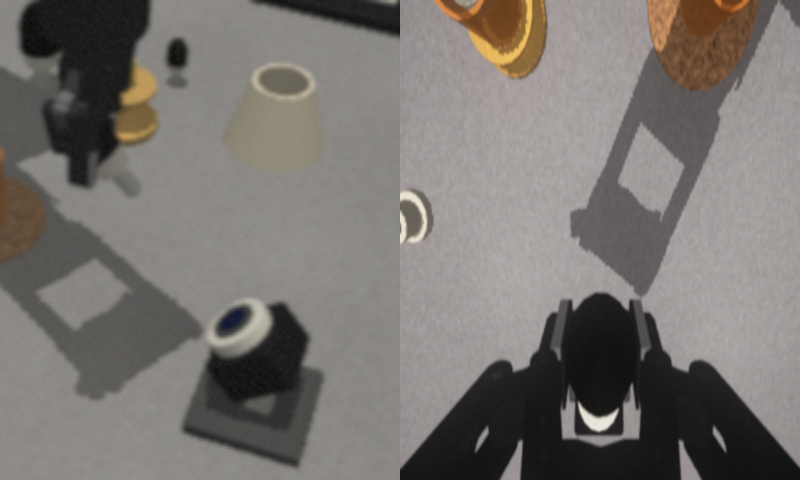

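The scene view (left) shows the tilted cap at (125,180) aimed at the lens (235,320). The wrist view shows the light ring centred on the jaw plane at (598,415). The scene and side fits both give a tilt of about 43°, and 40° is wanted. Moving in.

Emit:
servo_tool --rows '[[[-8, 0, 8], 0, -0.6], [[-16, 0, 16], 0, -0.6], [[-24, -1, 24], 0, -0.6], [[-32, -1, 32], 0, -0.6], [[-37, -1, 37], 0, -0.6], [[-39, -1, 40], 0, -0.6], [[-39, -1, 40], 0, -0.6], [[-39, -1, 40], 0, -0.6]]'

```text
t: 21.1
tcp_pos: [0.6677, -0.0677, 0.3483]
tool_rot: [-0.109, 0.994, -0.001, -0.001]
force: [0.0, 0.3, -0.7]
finger_gap: 0.41
```

Emit:
servo_tool --rows '[[[0, 0, 0], 0, -0.6], [[0, 0, 0], 0, -0.6], [[0, 0, 0], 0, -0.6]]'

```text
t: 21.4
tcp_pos: [0.6676, -0.0678, 0.3487]
tool_rot: [-0.109, 0.994, -0.002, -0.0]
force: [-0.7, -0.4, -0.3]
finger_gap: 0.41
```

```bash
python3 - <<'E'
import fit; from h import *
st,R,c=fit.fit();rep(st)
lens=np.array([.753,-.049,.1]);e,a=np.radians(50),np.radians(-167.4)
z=np.array([np.cos(e)*np.cos(a),np.cos(e)*np.sin(a),np.sin(e)])
for d in(42,44,46):
    d=np.radians(d);u=np.array([-np.sin(d),0,np.cos(d)])
    cap=st['tcp_pos']+R@([0,0,.155]+(c+65*u)/1000);ax=-R@u
    v=cap-lens;print('capend',cap.round(4),'along',(v@z).round(4),'off',(v-(v@z)*z).round(4),'angle',np.arccos(ax@z).round(3))
# chimney, lamp and direct 3D check
for n in('scene','side'):
    s=grab(n);P=cloud(s);ok=s['z_map']>0
    for nm,x,y,r,z0,z1 in(('chim',.44,.0125,.05,.02,.1),('lampplate',.473,.2295,.06,.045,.06)):
        q=P[ok&(np.hypot(P[...,0]-x,P[...,1]-y)<r)&(P[...,2]>z0)&(P[...,2]<z1)]
        if len(q)>5:print(n,nm,len(q),cv2.minEnclosingCircle(q[:,:2].astype(np.float32)),q[:,2].max().round(3))
    cv2.imwrite('pics/j_%s.png'%n,s['image'])
a=cv2.imread('pics/j_scene.png')[150:290,240:370];b=cv2.imread('pics/j_side.png')[110:220,150:270]
cv2.imwrite('pics/j.png',np.hstack([cv2.resize(x,(400,420),interpolation=cv2.INTER_CUBIC) for x in(a,b)]))
E
```

```text
dome 6471 [  8.3   0.4 -15.6] rms 0.75
scene 74 tilt deg 43.3 rms 1.14 t range 33.7 63.3
side 14 tilt deg 42.7 rms 0.7 t range 47.6 62.5
35.0 lowest z 41.6 capend [-29.    0.4  37.6]
40.0 lowest z 38.7 capend [-33.5   0.4  34.2]
45.0 lowest z 35.3 capend [-37.6   0.4  30.3]
50.0 lowest z 31.5 capend [-41.5   0.4  26.2]
t 21.4 tcp [ 0.6676 -0.0678  0.3487] x [-0.976 -0.217  0.001] y [-0.217  0.976 -0.003] z [-0.    -0.003 -1.   ] F [-0.7 -0.4 -0.3] gap 0.41 q [-0.267  0.65   1.361 -0.004  1.13  -2.055]
capend [ 0.7017 -0.0604  0.161 ] along 0.0805 off [-0.0008 -0.0001 -0.0006] angle 0.034
capend [ 0.7034 -0.06    0.1626] along 0.0806 off [0.0009 0.0003 0.0008] angle 0.069
capend [ 0.7049 -0.0597  0.1642] along 0.0808 off [0.0026 0.0007 0.0023] angle 0.104
scene chim 596 ((0.44167542457580566, 0.011487329378724098), 0.029963014647364616) 0.087
scene lampplate 20 ((0.454182505607605, 0.20620036125183105), 0.02411891520023346) 0.057
side chim 560 ((0.44019341468811035, 0.013024885207414627), 0.028135579079389572) 0.086
side lampplate 665 ((0.4719729423522949, 0.22919398546218872), 0.03822966292500496) 0.06
```

View pics/j.png

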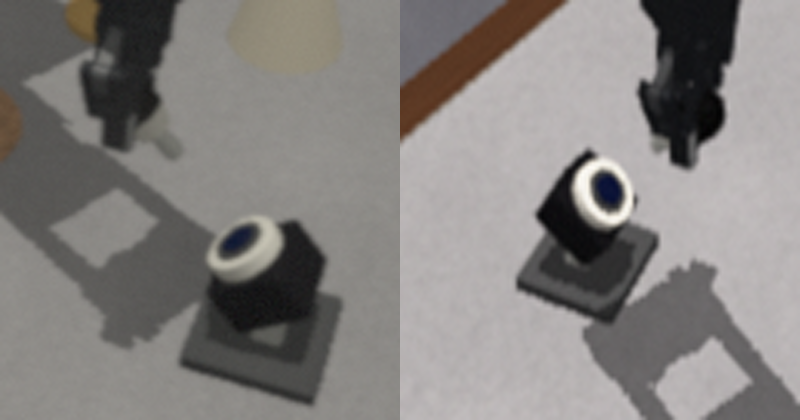

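Both views show the cap in front of the lens and pointing at it: cap at (170,145) in the scene crop, (660,143) in the side crop. Every measurement is well inside tolerance, so I'm handing in.

```bash
python3 -c "
from station import sign_off; print(sign_off())"
```

```text
the job is handed in; nothing more can be done
None
```

I handed the job in at about 21.5 s of the 54 s allowed. The chimney is on the cork mat and the gripper is holding the blackened bulb in front of the camera; no verdict was reported.

- **Chimney:** I lifted it off the dud lamp and released it upright on the mat. Its centre measures within about 2 mm of the mat's centre, with its top about 86 mm above the bench.
- **Bulb tilt:** The moves can't tilt the tool. After drawing the bulb out, I pressed its cap on free bench and dragged, so that it pivoted between the pads. The first try gave only about 11°; the second gave about 43°.
- **Final pose, measured:** The cap end is about 80 mm ahead of the lens and 1–3 mm off the line of sight. The bulb's axis is within 0.03–0.10 rad of the line of sight (limit 0.2).
- **Lamp:** The side view puts it within about 2 mm of its starting place.

**Disagreements:**
- The scene and side cameras gave a tilt of 43°. The height at which the cap touched the bench suggested 47–50°, which would make the error up to 0.17 rad, still inside the limit.
- Fitting the camera's ring directly gave unreliable directions. I used the heading from its foot (12.6° off straight back toward the robot) and the given 50° elevation instead.
- While I tested the reach limit, the elbow read 0.218 rad against its rounded limit of 0.22. No fault was reported.

I did not re-measure the good lamp, the shade or the lampholder at the end. No contact with them or with the camera showed up in any move.

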